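Fetch the tape measure from the back of the caddy

ROBOT

A 6-joint arm with a two-finger parallel gripper is mounted at the origin on the work surface. World frame = base frame: x ahead of the robot, y to its left, z up, the work surface at z = 0. Lengths are in mm, angles in rad, forces in N, time in s.
With the tool pointing down it reaches from about 375 to 975 mm from the base axis. Payload 3.8 kg.
Tool frame: the origin (TCP) lies at the very end of the fingers, on their centre line; the grasp point (between the pads) lies arm.grip_point_offset behind it (arm.grip_point_offset is the distance from the TCP to the grasp point, in mm); z points along the fingers, y is the direction in which the jaws open and shut (so a half turn about z gives the same grasp; the last joint's range is limited). The gripper opens to 85 mm and grips with 20 to 120 N. Pads are 22 mm wide; open, the fingers measure 114 mm over their backs; the gripper's body (76 mm by 85 mm) begins 54 mm behind the grasp point. The pads swing forward as they close: fully open they stand 13 mm farther back than shut.
Start: joints at [-1.266, 0.264, 1.604, -0, 1.274, -0.037], TCP at [226.243, -635.95, 231.28] pointing down, gripper open.
Joint ranges: [-2.63, 2.63], [-0.94, 2.18], [0.31, 2.57], [-1.31, 4.45], [0, 2.66], [-2.55, 2.55]. Speed limits (rad/s): [2.57, 2.57, 3.14, 3.14, 3.14, 3.14].

INTERFACE

Orientations are given as a unit quaternion [x, y, z, w].
In Python, from station import arm gives the robot as it stands. Calls block until the motion is done:
- arm.movep(position, orientation): joint-space move of the TCP to a pose.
- arm.move_l(position, frame=None, feed=150, threshold=None): straight line of the TCP; frame=None keeps the orientation; feed is the mean speed in mm/s. With threshold (N) it stops when the force on the tool has changed by that much, and returns True; else False.
- arm.move_joints(angles): joint-space move.
- arm.command_gripper(opening, force=None): opening from 0.0 (shut) to 1.0 (fully open); force is the grip in N (None keeps the last); returns when the fingers have stopped.
- arm.sleep(seconds).
- arm.solve_ik(position, orientation): joint angles nearest the present ones, or None.
- arm.get_obs(): the state.
- arm.camera(name): name is "scene" or "side" or "wrist"; returns the picture (400x640x3 uint8, blue, green, red); there is no depth.
- arm.get_calibration(name): a dict with "intrinsics" (3x3 intrinsics, pixels), "R" (3x3) and "t" (3): a world point X has camera coordinates R X + t; the wrist camera has in their place "T_tool_cam" (4x4, takes a point from camera to tool coordinates, whose origin is the TCP and whose axes are the flange's). Camera axes: x right, y down, z forward; pixel columns grow to the right and rows downward; lengths in mm; the calibration is good to about 2 mm. A picture is of the moment at which its call begins: read the wrist's pose just before it. get_calibration takes no time and is no camera call.
A pose or a line that the arm cannot do raises arm.MotionError and nothing moves.
- arm.sign_off(): hands the job in, once; it reports no verdict.
The state is a dict: "clock": time; "joint_pos": joint angles; "joint_vel": joint speeds; "effort": joint torques, N m; "tcp_pos": TCP position; "orientation": TCP orientation; "ft_force": force on the tool from outside, world axes, zero at the start; "moment": the same for the moment, N m; "gripper_width": opening from 0.0 (shut) to 1.0 (fully open).
Only numpy, scipy, OpenCV 4.12 (cv2) and the standard library are available. Lean on these libraries where they do the work, as an engineer would, in place of code of your own. Each camera call takes 0.05 s, during which the arm holds its last target. There are 200 camera calls.

TASK

I need the tape measure that stands at the back of the MDF caddy, hemmed in by three tall containers (screw jar, square bottle, glue bottle). First take all three containers out and stand them on the sheet of cardboard, then fetch the tape measure and stand it on its base in the middle of the small pencil-marked MDF panel on the bench, and then put each container back in the place where it stood before. Keep everything upright and leave the small tin and the solder spool in the caddy alone.

Things in the scene. Friction and masses are not known exactly. Their poses are not given: they have to be found in the camera images.
- caddy: Open MDF caddy, fixed, 199 (its x) x 260 (its y) mm. Origin: centre of its underside; x to its back, z up. Floor 9 mm thick, walls 12. Heights over the bench: back panel 60 mm, sides 45, front lip (-x) 25. In its frame the tape measure stands at about x 46, y 0 mm; the containers, in any order, at x 33, y 49; x 33, y -49; and x -22, y 0, only 3 to 10 mm from the tape measure's faces.
- jar_center (a point): Screw jar: clear round jar, 56 mm diameter (vertical sides up to 66 mm), 88 mm tall in all, with a flat steel lid 43 mm across, brass screws inside, about 0.28 kg. The point is on its axis, half-way up (44 mm above its base); z points up.
- bottle_center (a point): Square white plastic bottle, 50 x 50 mm with rounded edges (flat sides up to 74 mm), with a round grey cap 28 mm across on top, 96 mm tall in all, about 0.24 kg. The point is on its axis, half-way up (48 mm above its base); x and y are square to its faces (nearly parallel to the caddy's at the start), z up.
- glue_center (a point): Glue bottle: cream round bottle, 52 mm diameter (vertical sides up to 70 mm), with a sloping shoulder and a thin pointed grey nozzle, 100 mm tall in all, about 0.22 kg. The point is on its axis, half-way up (50 mm above its base); z up.
- tape_center (a point): Tape measure: black case with round grey and steel discs on its two flat sides, standing on its flat base, 62 mm long (its x), 32 mm thick (its y), 58 mm tall with a rounded top, about 0.2 kg. The point is at the middle of the case, half-way up (29 mm above its base); x lies along the case (the blade's mouth is at -x), y across its flat sides, which are the faces to grip; z up. At the start its axes are nearly parallel to the caddy's.
- card: Flat sheet of brown cardboard fixed to the bench, the side area for the containers, 160 (its x) x 200 (its y) mm, 3 mm thick. Origin: centre of its underside; z up.
- panel: Piece of MDF panel lying fixed on the bench, with a pencil line near either end, 120 (its x) x 150 (its y) mm, 12 mm thick: the tape measure is to stand in its middle. Origin: centre of its underside; z up.
- tin: Bystander: low round steel tin, 53 mm diameter, 28 mm tall, in the caddy's front left corner (about x -58, y +88 mm in the caddy's frame). Origin: centre of its underside; z up.
- spool: Bystander: low solder spool lying flat, 50 mm diameter, 30 mm tall, black flanges, in the caddy's front right corner (about x -58, y -88 mm in the caddy's frame). Origin: centre of its underside; z up.

How it is judged (in metres and radians):
On the way, in this order (a step that is already met when the one before it is completed fails the run):
1. all three containers stand upright and released on the cardboard, and the tape measure has not yet been moved (less than 20 mm) (x of jar_center in the frame of card between -0.08 and 0.08 m and y of jar_center in the frame of card between -0.1 and 0.1 m and z of jar_center in the frame of card below 0.053 m and linear speed of each of jar, bottle, glue below 0.02 m/s and angle between each of jar_center, bottle_center, glue_center's own z axis and vertical below 0.12 rad and contact force between the fingers and jar below 0.3 N and x of bottle_center in the frame of card between -0.08 and 0.08 m and y of bottle_center in the frame of card between -0.1 and 0.1 m and z of bottle_center in the frame of card below 0.057 m and contact force between the fingers and bottle below 0.3 N and x of glue_center in the frame of card between -0.08 and 0.08 m and y of glue_center in the frame of card between -0.1 and 0.1 m and z of glue_center in the frame of card below 0.059 m and contact force between the fingers and glue below 0.3 N and distance of tape_center from where it was at the start of the episode below 0.02 m), for 0.2 s.
2. the tape measure stands released on its base in the middle of the panel (within 15 mm) (horizontal distance between tape_center and panel below 0.015 m and z of tape_center in the frame of panel between 0.035 and 0.047 m and linear speed of tape below 0.02 m/s and angle between tape_center's own z axis and vertical below 0.12 rad and contact force between the fingers and tape below 0.3 N), for 0.2 s.
At the end, for the whole second after the job is handed in: Each of the three containers stands upright, released and at rest within 15 mm of where it stood at the start, and the tape measure stands upright, released and at rest on the panel, its centre within 15 mm of the panel's centre (all of step 2 and distance of each of jar_center, bottle_center, glue_center from where it was at the start of the episode below 0.015 m and linear speed of each of jar, bottle, glue below 0.02 m/s and angle between each of jar_center, bottle_center, glue_center's own z axis and vertical below 0.12 rad and contact force between the fingers and jar below 0.3 N and contact force between the fingers and bottle below 0.3 N and contact force between the fingers and glue below 0.3 N); the robot touches nothing.
It fails at once if the tin or the spool is pushed more than 20 mm (distance of any of tin, spool from where it was at the start of the episode above 0.02 m).
It fails at once if a container or the tape measure is tipped over (more than 40 degrees) (angle between any of jar_center, bottle_center, glue_center, tape_center's own z axis and vertical above 0.7 rad).
It also fails if it takes over 144 s, if anything falls off the work surface, if the arm or the gripper's body presses on something with over 40 N, if the wrist force passes 120 N, or if a joint passes its speed limit or range.

## Working session

There is one attempt and no reset: what is moved stays moved. The work goes in short steps, each a Python script; the robot and the scene stay as the last script left them, time stands still between calls to the robot, and variables do not carry over. Pictures are saved under pics/ and viewed, about 12 in all and at most 16, crops included, and the job is handed in when it is done.

```bash
mkdir -p pics; ls; python3 - <<'E'
from station import arm
import cv2,numpy as np
for n in("scene","side"):
    cv2.imwrite(f"pics/{n}0.png",arm.camera(n)); c=arm.get_calibration(n); print(n,c)
print(arm.get_calibration("wrist")); o=arm.get_obs(); print(o['tcp_pos'],o['orientation'],o['clock'],arm.grip_point_offset)
E
```

```text
pics
scene {'intrinsics': array([[410.05582224,   0.        , 321.4096249 ],
       [  0.        , 410.05582224, 195.03594471],
       [  0.        ,   0.        ,   1.        ]]), 'R': array([[ 0.84735819,  0.53091231, -0.0107799 ],
       [ 0.35423176, -0.58025918, -0.73336154],
       [-0.39560581,  0.61760133, -0.67975337]]), 't': array([-411.76767139, -130.22951592, 1471.4927219 ])}
side {'intrinsics': array([[397.83958739,   0.        , 317.87297056],
       [  0.        , 397.83958739, 197.70475903],
       [  0.        ,   0.        ,   1.        ]]), 'R': array([[-0.96796698, -0.25103594,  0.00457074],
       [-0.20046943,  0.76177134, -0.61604905],
       [ 0.15116859, -0.59723143, -0.78769453]]), 't': array([ 482.03929022,  137.55761988, 1153.06336962])}
{'intrinsics': array([[288.57964215,   0.        , 318.06543171],
       [  0.        , 288.57964215, 202.42570643],
       [  0.        ,   0.        ,   1.        ]]), 'T_tool_cam': array([[ 1.19000351e-03, -9.53115070e-01, -3.02605762e-01,
         7.75954221e+01],
       [ 9.99999292e-01,  1.14127298e-03,  3.37859370e-04,
        -6.84464358e-01],
       [ 2.33369237e-05, -3.02605950e-01,  9.53115753e-01,
        -1.43204934e+02],
       [ 0.00000000e+00,  0.00000000e+00,  0.00000000e+00,
         1.00000000e+00]])}
[ 226.06466191 -635.31357295  230.06641491] [ 9.85430210e-01  1.70077058e-01 -1.32172625e-04 -1.03788819e-03] 0.1 18.700000000000003
```

View pics/scene0.png

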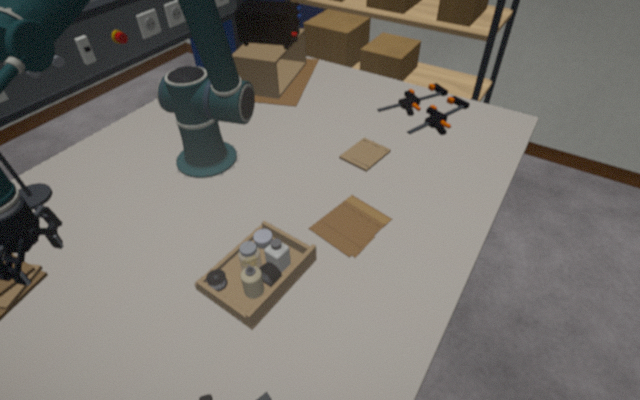

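View pics/side0.png

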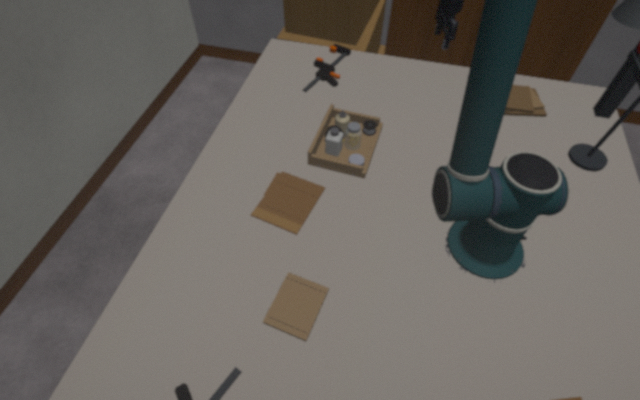

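```bash
cat > h.py <<'E'
from station import arm
import cv2,numpy as np
from scipy.spatial.transform import Rotation as Rn
def cam(n,obs=None):
    c=arm.get_calibration(n)
    if n!="wrist": return c["intrinsics"],c["R"],c["t"]
    Rw=Rn.from_quat(obs[1]).as_matrix(); T=c["T_tool_cam"]
    R=(Rw@T[:3,:3]).T; p=Rw@T[:3,3]+obs[0]
    return c["intrinsics"],R,-R@p
def unproj(C,uv,z):
    K,R,t=C; d=R.T@np.linalg.inv(K)@np.array([*uv,1.]); o=-R.T@t
    return o+d*(z-o[2])/d[2]
def proj(C,X):
    K,R,t=C; x=K@(R@np.asarray(X,float)+t); return x[:2]/x[2]
def q(yaw): # tool pointing down, tool x axis at angle yaw in world
    return (Rn.from_euler('z',yaw)*Rn.from_euler('x',np.pi)).as_quat()
def shot(name):
    o=arm.get_obs(); im=arm.camera("wrist"); cv2.imwrite(f"pics/{name}.png",im)
    P=np.r_[o['tcp_pos'],o['orientation']]; np.save(f"pics/{name}.npy",P); return im
def wcam(name):
    P=np.load(f"pics/{name}.npy"); return cam("wrist",(P[:3],P[3:]))
E
python3 - <<'E'
from h import *
S,D=cam("scene"),cam("side")
for n,a,b,z in(("caddy",(257,272),(346,143),20),("card",(351,226),(288,201),3),("panel",(366,153),(297,306),12)):
    print(n,unproj(S,a,z).round(),unproj(D,b,z).round())
# caddy corners scene: back? 
for n,a in (("left",(198,283)),("back/top",(265,224)),("right",(316,255)),("bottom",(248,315))): print(n,unproj(S,a,40).round())
E
```

```text
caddy [ 478. -307.   20.] [ 472. -290.   20.]
card [602. -19.   3.] [597.  -8.   3.]
panel [479. 312.  12.] [471. 319.  12.]
left [ 384. -422.   40.]
back/top [ 403. -172.   40.]
right [ 589. -191.   40.]
bottom [ 549. -426.   40.]
```

```bash
python3 - <<'E'
from h import *
for p in ((475,-300,230),(600,-12,120),(475,315,120)):
  for y in (0,np.pi,-np.pi/2,np.pi/2):
    s=arm.solve_ik(list(p),list(q(y))); print(p,round(y,2),None if s is None else np.round(s,2))
t0=arm.get_obs()['clock']
arm.movep([475,-300,230],q(np.pi) if arm.solve_ik([475,-300,230],list(q(np.pi))) is not None else q(0))
arm.sleep(0.2); shot("w1"); print(arm.get_obs()['tcp_pos'],arm.get_obs()['clock']-t0)
E
```

```text
(475, -300, 230) 0 [-0.61  0.05  1.85 -0.    1.24  0.96]
(475, -300, 230) 3.14 [-0.61  0.05  1.85  0.    1.24 -2.18]
(475, -300, 230) -1.57 [-0.61  0.05  1.85 -0.    1.24  2.53]
(475, -300, 230) 1.57 [-0.61  0.05  1.85  0.    1.24 -0.61]
(600, -12, 120) 0 [-0.06  0.22  1.88 -0.    1.05  1.51]
(600, -12, 120) 3.14 [-0.06  0.22  1.88  0.    1.05 -1.63]
(600, -12, 120) -1.57 None
(600, -12, 120) 1.57 [-0.06  0.22  1.88 -0.    1.05 -0.06]
(475, 315, 120) 0 [ 0.54  0.16  1.94 -0.    1.04  2.11]
(475, 315, 120) 3.14 [ 0.54  0.16  1.94  0.    1.04 -1.03]
(475, 315, 120) -1.57 None
(475, 315, 120) 1.57 [ 0.54  0.16  1.94 -0.    1.04  0.54]
[ 474.83590626 -300.43385513  229.94325317] 2.1083
```

View pics/w1.png

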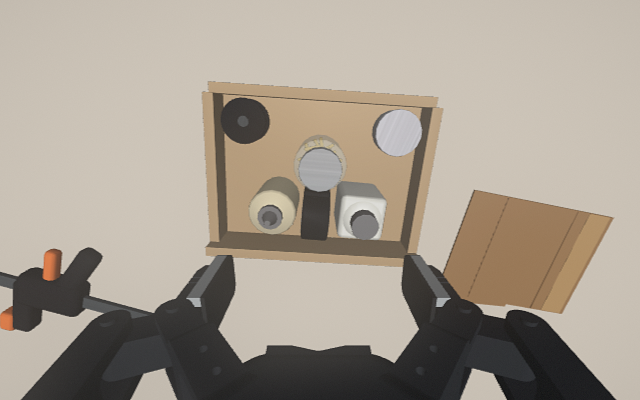

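```bash
python3 - <<'E'
import cv2
im=cv2.imread("pics/w1.png"); cv2.imwrite("pics/w1c.png",cv2.resize(im[75:275,195:450],None,fx=3,fy=3,interpolation=cv2.INTER_CUBIC))
E
```

```text
(no output)
```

View pics/w1c.png

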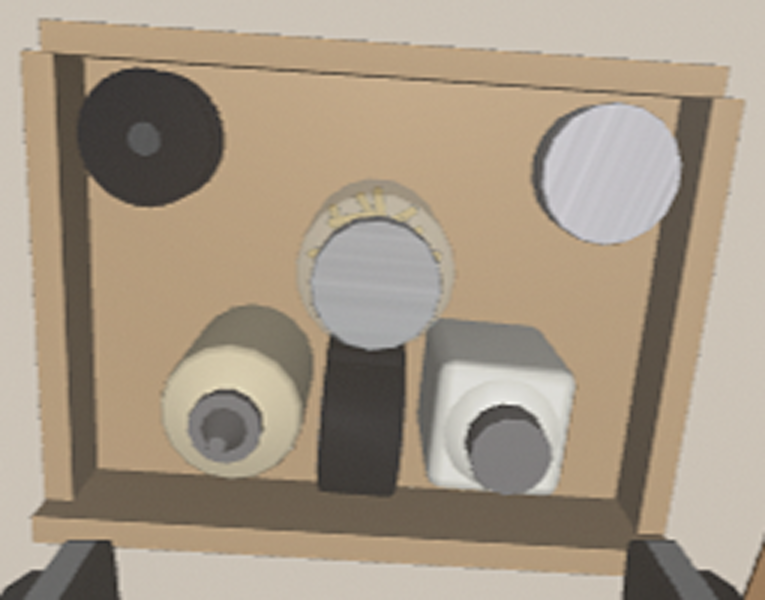

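```bash
python3 - <<'E'
from h import *
C=wcam("w1"); S=cam("scene");D=cam("side")
f=lambda x,y,z: unproj(C,(x/3+195-1/3,y/3+75-1/3),z)
FL,FR=f(40,20,25),f(728,68,25); BL,BR=f(33,542,60),f(660,575,60)
print(FL.round(1),FR.round(1),BL.round(1),BR.round(1)); print(np.linalg.norm(FL-FR),np.linalg.norm((FL-BL)[:2]),np.linalg.norm(BL-BR))
yv=(FR-FL)[:2]; yaw=np.arctan2(-yv[0],yv[1]); print("yaw",yaw)
R=np.array([[np.cos(yaw),-np.sin(yaw)],[np.sin(yaw),np.cos(yaw)]])
c=(FL+FR)[:2]/2+R@[99.5,0]; c2=(FL+FR+BL+BR)[:2]/4;print("ctr",c,c2)
for n,x,y,z in(("jar",376,284,97),("bottle",510,452,105),("glue",215,443,109),("tin",612,174,37),("spool",150,137,39),("tapeL",330,360,60),("tapeBackL",319,490,45),("tapeBackR",397,495,45)):
    p=f(x,y,z); print(n,p.round(1),(R.T@(p[:2]-c)).round(1))
print([proj(S,[*c,0]),proj(D,[*c,0])])
for u in ((475,190),(613,217),(562,313),(440,300)): print("card",unproj(C,u,3).round())
E
```

```text
[ 365.9 -422.7   25. ] [ 382.6 -164.4   25. ] [ 563.7 -435.5   60. ] [ 578.7 -181.5   60. ]
258.82446619936275 198.2944114374826 254.5143188840229
yaw -0.06485176768040159
ctr [ 473.54210785 -299.9981145 ] [ 472.73236447 -301.02163903]
jar [ 451.3 -297.8   97. ] [-22.3   0.7]
bottle [ 506.4 -253.1  105. ] [29.8 48.9]
glue [ 501.6 -350.5  109. ] [ 31.3 -48.6]
tin [ 420.9 -208.2   37. ] [-58.5  88.1]
spool [ 407.4 -381.5   39. ] [-60.8 -85.6]
tapeL [ 487.5 -314.8   60. ] [ 14.9 -13.9]
tapeBackL [ 547.7 -320.9   45. ] [ 75.4 -16. ]
tapeBackR [ 550.  -288.6   45. ] [75.5 16.3]
[array([258.05450472, 273.99291655]), array([345.92276518, 145.02009288])]
card [497. -91.   3.]
card [536. 104.   3.]
card [692.  74.   3.]
card [ 669. -116.    3.]
```

```bash
python3 - <<'E'
from h import *
t0=arm.get_obs()['clock']
arm.movep([530,170,260],q(np.pi/2)); arm.sleep(0.2); im=shot("w2"); print(arm.get_obs()['clock']-t0,arm.get_obs()['tcp_pos'],arm.get_obs()['ft_force'])
C=wcam("w2"); print(proj(C,[475,315,12]),proj(C,[595,-9,3]))
E
```

```text
2.3417 [530.11858404 169.5545705  259.9505053 ] [-0.28588672  0.38807453  0.25734149]
[272.97932382  52.94480226] [358.79236165 280.1242979 ]
```

View pics/w2.png

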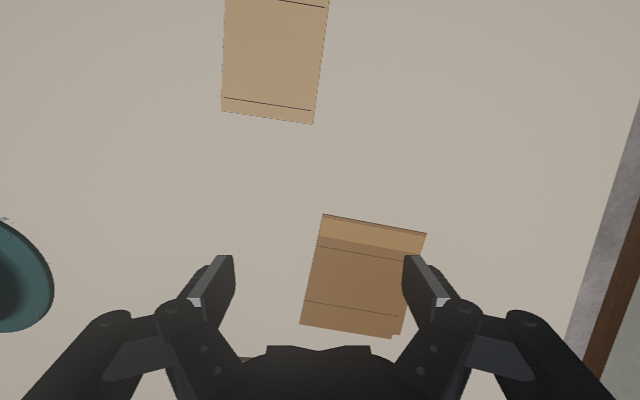

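```bash
python3 - <<'E'
from h import *
C=wcam("w2");S=cam("scene");D=cam("side")
a=[unproj(C,u,3) for u in ((323,214),(427,233),(392,339),(300,324))]
print(np.round(a,1)); print("card",np.mean(a,0))
b=[unproj(C,u,12) for u in ((221.5,110),(314,123.5),(328.5,0),(224.5,0))]; print(np.round(b,1))
e=(b[1]-b[0])[:2]; w=np.linalg.norm(e); e/=w; n=np.array([-e[1],e[0]]); print("w",w,"yaw",np.arctan2(e[1],e[0]))
c=(b[0]+b[1])[:2]/2+75*n; print("panel ctr",c, proj(S,[*c,12]),proj(D,[*c,12]))
for s in b[2:]: print((s[:2]-c)@e)
print("card", proj(S,[595,-9,3]),proj(D,[595,-9,3]))
E
```

```text
[[ 537.4  102.7    3. ]
 [ 694.2   72.4    3. ]
 [ 656.8 -124.6    3. ]
 [ 499.9  -93.6    3. ]]
card [597.08379383 -10.74329674   3.        ]
[[405.4 248.6  12. ]
 [524.8 231.8  12. ]
 [542.2 370.5  12. ]
 [421.2 370.5  12. ]]
w 120.53575879557667 yaw -0.13957344288404622
panel ctr [475.54249388 314.48304692] [365.50642714 152.32366852] [295.74422932 303.93071153]
58.19736497660027
-61.61038865393248
card [350.64899807 222.92707546] [288.61723194 200.76169421]
```

```bash
cat >> h.py <<'E'
cy,cc=-0.065,np.array([473.3,-300.4]); ky,kc=-0.19,np.array([596.,-10.])
def w(c,yaw,xy): return c+Rn.from_euler('z',yaw).as_matrix()[:2,:2]@xy
UP=205
# name: caddy xy, caddy yaw, card xy, grip height, opening
OB={"jar":(w(cc,cy,[-22,.4]),cy,w(kc,ky,[0,66]),46,.95),
    "bottle":(w(cc,cy,[31,49]),cy+np.pi/2,w(kc,ky,[0,0]),50,.82),
    "glue":(w(cc,cy,[32,-49]),cy+np.pi/2,w(kc,ky,[0,-66]),54,.82)}
def pick(xy,yaw,z,op,force=40):
    arm.command_gripper(op); arm.movep([*xy,UP],q(yaw))
    arm.move_l([*xy,z+40],feed=250); arm.move_l([*xy,z],feed=100)
    arm.command_gripper(0,force); o=arm.get_obs(); print("width",85*o['gripper_width'])
    arm.move_l([*xy,UP],feed=150); o=arm.get_obs();print("held",85*o['gripper_width'],o['ft_force'].round(1))
def place(xy,yaw,z,op):
    arm.movep([*xy,UP],q(yaw)); arm.move_l([*xy,z+25],feed=200); arm.move_l([*xy,z],feed=50)
    arm.sleep(.2); print("F",np.round(arm.get_obs()['ft_force'],1)); arm.command_gripper(op); arm.sleep(.2)
    arm.move_l([*xy,UP],feed=200); print("t",arm.get_obs()['clock'])
E
python3 - <<'E'
from h import *
a,ya,k,g,op=OB["jar"]; z=g-arm.grip_point_offset
pick(a,ya,9+z,op); place(k,ky+np.pi/2,3+z+1,op)
a,ya,k,g,op=OB["bottle"]
arm.command_gripper(op); arm.movep([a[0],a[1]-50,UP+25],q(ya)); arm.sleep(.2); shot("w3")
E
```

```text
width 54.825521500174766
held 54.68473776646351 [-0.2  0.8 -4.4]
F [-4.1  0.1  5.8]
t 14.15
```

View pics/w3.png

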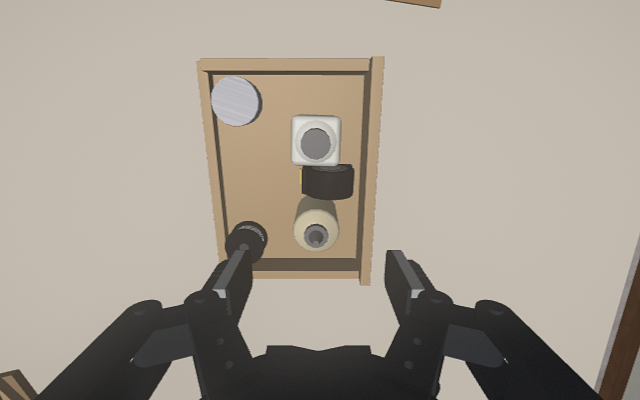

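```bash
python3 - <<'E'
from h import *
C=wcam("w3"); R=Rn.from_euler('z',cy).as_matrix()[:2,:2]
for n,u,z in (("bottle",(316,143),105),("glue",(316,237),109),("tin",(235,101),37)):
    p=unproj(C,u,z); print(n,p.round(1),(R.T@(p[:2]-cc)).round(1))
for n in("bottle","glue"):
    a,ya,k,g,op=OB[n]; z=g-arm.grip_point_offset
    pick(a,ya,9+z,op); place(k,ky+np.pi/2,3+z+2,op)
arm.movep([*w(cc,cy,[44,-40]),UP+25],q(cy)); arm.sleep(.2); shot("w4"); cv2.imwrite("pics/s4.png",cv2.resize(arm.camera("scene")[170:330,180:420],None,fx=3,fy=3))
E
```

```text
bottle [ 509.2 -252.3  105. ] [32.7 50.3]
glue [ 503.3 -344.1  109. ] [ 32.8 -41.7]
tin [ 422.3 -208.5   37. ] [-56.9  88.4]
width 49.50157457782413
held 49.51098094292252 [-0.8 -0.1 -3.5]
F [-0.1  0.4 -2.7]
t 23.6333
width 50.58002234907772
held 50.52785035286546 [-0.6  1.1 -0.9]
F [-0.2  0.1 -2.5]
t 32.2083
```

View pics/w4.png

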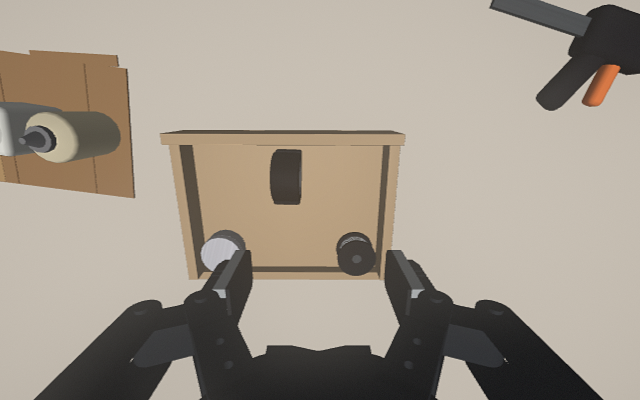

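View pics/s4.png

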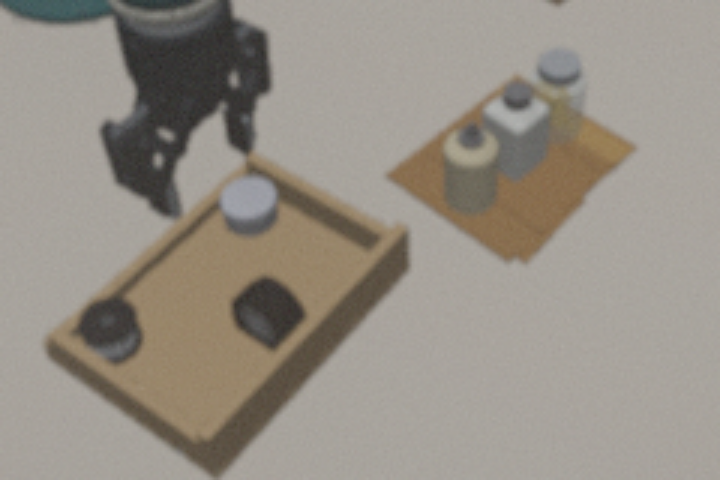

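```bash
python3 - <<'E'
from h import *
C=wcam("w4"); R=Rn.from_euler('z',cy).as_matrix()[:2,:2]
for u in ((271,178),(301,178),(286,151)): print((R.T@(unproj(C,u,55)[:2]-cc)).round(1))
z=29-arm.grip_point_offset
pick(w(cc,cy,[44.5,0]),cy,9+z,.9); place([475.5,315],0,12+z+1,.75)
arm.movep([530,270,280],q(np.pi/2)); arm.sleep(.2); shot("w5")
E
```

```text
[49.4 15. ]
[ 49.5 -18.8]
[79.6 -2.8]
width 31.371154875552488
held 31.335725733064034 [-0.1  0.3 -2.8]
F [ 0.2 -0.2 -1.1]
t 42.9583
```

View pics/w5.png

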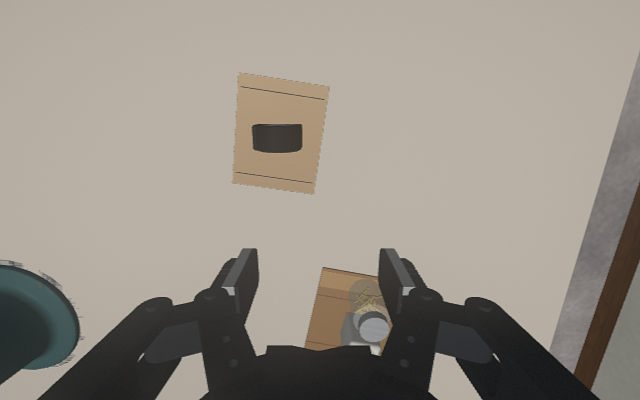

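```bash
python3 - <<'E'
from h import *
C=wcam("w5"); a=[unproj(C,u,12) for u in ((239,73),(329,87),(315,193),(233,182))]
print(np.round(a,1),"panel",np.mean(a,0).round(1))
R=np.array([[-.5,.5],[0,0]])
# predicted silhouette of the tape at (475.5,315): base and top
for c in ((475.5,315),):
    P=np.array([proj(C,[c[0]+sx*x,c[1]+sy*16,z]) for z,x in((12,31),(45,31),(70,12)) for sx in(-1,1) for sy in(-1,1)])
    print(P.min(0),P.max(0))
im=cv2.imread("pics/w5.png"); ys,xs=np.where(im[110:165,240:315].max(2)<75); print(xs.min()+240,xs.max()+240,ys.min()+110,ys.max()+110)
cv2.imwrite("pics/w5c.png",cv2.resize(im[65:200,225:335],None,fx=5,fy=4.4))
E
```

```text
[[426.  395.2  12. ]
 [544.  378.3  12. ]
 [525.1 232.4  12. ]
 [405.3 248.9  12. ]] panel [475.1 313.7  12. ]
[250.8882087  123.85147656] [301.69201937 153.17212539]
252 301 124 152
```

```bash
python3 - <<'E'
from h import *
for n in("glue","bottle","jar"):
    a,ya,k,g,op=OB[n]; z=g-arm.grip_point_offset
    pick(k,ky+np.pi/2,3+z+1,op); place(a,ya,9+z+2,op)
arm.movep([475,-300,230],q(0)); arm.movep([475,-300,230],q(np.pi)); arm.sleep(.2); im=shot("w6")
C=[np.load(f"pics/{n}.npy").round(2) for n in("w1","w6")]; print(*C,sep="\n")
b=cv2.imread("pics/w1.png"); cv2.imwrite("pics/w6c.png",cv2.resize(np.hstack([b[75:275,195:450],im[75:275,195:450]]),None,fx=1.5,fy=1.5))
cv2.imwrite("pics/w6c.png",cv2.resize(np.vstack([b[75:250,195:450],im[75:250,195:450]]),None,fx=1.7,fy=1.7))
E
```

```text
width 50.5493185263675
held 50.81975066412492 [-0.5  0.5 -2.6]
F [-3.4  2.   5.2]
t 53.2833
width 49.293450770087325
held 49.585328806737856 [-0.8  0.2 -3.7]
F [-4.   0.2  4.7]
t 61.85
width 54.71998337423357
held 54.73189427081955 [-0.1 -0.4 -4.5]
F [-3.5  2.2  4.6]
t 70.975
[ 474.81 -300.5   229.95    0.      1.     -0.     -0.  ]
[ 474.99 -300.    230.01    0.      1.     -0.      0.  ]
```

View pics/w6c.png

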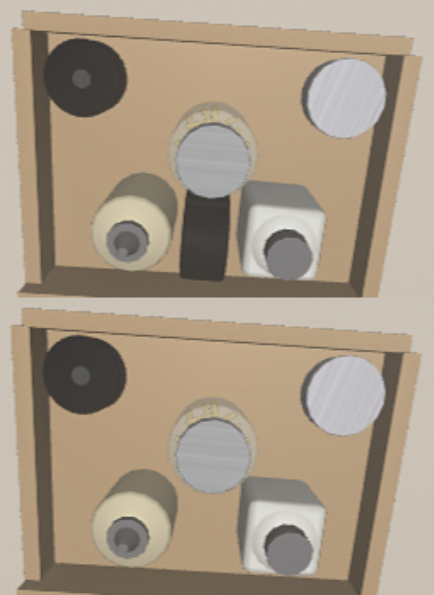

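```bash
python3 - <<'E'
from station import arm
print(arm.sign_off())
E
```

```text
the job is handed in; nothing more can be done
None
```

I carried out the whole job in the order you set and handed it in at about 73 s on the robot's clock. I moved the three containers to the cardboard, stood the tape measure on the panel, and put the containers back where they stood.

- **Containers:** the last wrist picture, compared with the first one from the same pose, shows all three upright. Each is within about 1–2 pixels (roughly 2 mm) of its starting place.
- **Tin and spool:** neither shows any movement in that comparison.
- **Tape measure:** its outline matched the predicted one for the panel's middle to about 1 pixel. The panel's centre measured again from that view was within about 1.5 mm of the spot I used. I did not look at the tape again after putting the containers back.

Two readings did not fit:
- **Glue bottle:** one wrist view put it about 7 mm off. I took that as a misread nozzle tip and kept the first measurement, which agreed with the position you gave.
- **Placing force:** the jar pressed with about 6 N when set on the cardboard. All three pressed with about 5 N when set back in the caddy, although I released them 1–2 mm high. I saw no displacement from it.

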